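Lift a bent handle out of its bending form

TASK

The glued-up wooden handle has set in its sloping bending form, under the open clamp frame. Draw it out of the channel and set it down, without dropping it, inside the shallow wooden tray so that it stands flat on the tray floor on its long edge, the same edge down as in the form. Leave the bowl, the mallet and the jar where they are.

Things in the scene. Friction and masses are not known exactly. Their poses are not given: they have to be found in the camera images.
- handle: Dark wood strip bent to a U, 10 mm thick, 42 mm wide. Crown straight for 76 mm along y; both ends curve to legs towards -x (extent x -58 to +5, y -89 to +89 mm). Origin: mid crown, mid thickness, at the lower edge; z across the width to the free edge (0 to 42). In the form 18 mm is sunk, 24 stands free, 2.5 mm play each side; z, 30 degrees off vertical, is the way out; x points up the slope.
- handle_grip (a point): Grip point on the handle: mid crown, mid thickness, 31 mm above its lower edge (13 mm above the formers' tops, 11 mm below the free edge). Pinch across the 10 mm thickness, along the handle's x axis.
- form: Fixed bending form: board 235 x 250 mm, face rising 30 degrees to the form's +x, pale formers 18 mm high on both sides of the U channel. Origin on the bench; the face is 78 mm above it, the channel's crown 5 mm up the slope. Open steel clamp frame square to the face, 106 mm up the slope from the crown: posts at y +-98 mm, crossbar 220 mm long, 124 to 160 mm off the face, barring an upright hand.
- tray: Shallow open wooden tray, fixed, 220 mm (x) x 260 mm (y) outside, 32 mm high, walls and floor 8 mm thick. Origin under its centre on the bench; floor 8 mm above the origin.
- bowl: Bystander: turned wooden bowl, rim 120 mm across, 60 mm high; origin under its centre.
- mallet: Bystander: wooden mallet lying on the bench, about 300 mm long along its x axis, head 100 x 65 x 65 mm centred 90 mm towards +x, handle to -x; origin at its underside.
- glue: Bystander: white jar, 64 mm across, 110 mm high; origin under its centre.
Not all that is in view belongs to the job. There is more than one size of the handle; the job needs the largest.

How it is judged:
By the outcome, as a careful person would: the job done as asked, in the order asked, and still so for the second after the job is handed in, with the robot touching nothing.
It also fails if it takes over 59 s, if anything falls off the work surface, if the arm or the gripper's body presses on something with over 40 N, if the wrist force passes 120 N, or if a joint passes its speed limit or range.

ROBOT

A 7-joint arm with a two-finger parallel gripper is mounted at the origin on the work surface. World frame = base frame: x ahead of the robot, y to its left, z up, the work surface at z = 0. Lengths are in m, angles in rad, forces in N, time in s.
With the tool pointing down it reaches from about 0.4 to 0.85 m from the base axis. Payload 10.4 kg.
Tool frame: the origin (TCP) lies between the finger pads; the fingertips stand tcp_to_tips ahead of it and the grasp point (between the pads) lies 8 mm behind it (tcp_to_tips is the distance from the TCP to the fingertips, in m); z points along the fingers, y is the line along which they close (so a half turn about z gives the same grasp; the last joint's range is limited). The gripper opens to 85 mm and grips with 20 to 120 N. Pads are 22 mm wide; open, the fingers measure 114 mm over their backs; the gripper's body (76 mm by 85 mm) begins 54 mm behind the grasp point. The pads swing forward as they close: fully open they stand 13 mm farther back than shut.
Start: joints at [1.124, 0.332, -0.065, 1.46, 0.022, 1.35, -0.088], TCP at [0.257, -0.57, 0.242] pointing down, gripper open.
Joint ranges: [-2.6, 2.6], [-0.5, 2.12], [-1.47, 1.34], [0.16, 2.42], [-1.27, 4.41], [0.06, 2.06], [-2.6, 2.6]. Speed limits (rad/s): [2.22, 2.22, 2.79, 2.79, 3.14, 3.14, 3.14].

INTERFACE

Orientations are given as a unit quaternion [x, y, z, w].
In Python, from workcell import * gives the robot as it stands.
- The arm moves only by the tool apply_moves, never from a script. Its argument "rows" is a list of rows, each an object of numbers: "x", "y", "z": the shift along the tool's x, y, z in mm; "ax", "ay", "az": the turn, a rotation vector about the tool's x, y, z in degrees; "gripper": the closure, from 0 (fully open) to 1 (shut). A call has 1 to 5 rows; each row shifts and turns the commanded pose from where the row before left it, along the tool's axes as they then stand; what a row does not reach is not made up. A row lasts 1/12 s, in which the tool goes at most 41.7 mm and 7.16 degrees, less where a joint would pass 70% of its speed; a pose out of reach is approached as far as the arm can. A call with a gripper value outside its range is refused whole. The fingers move at their own pace and stop on an object; "newtons" is the grip in N (left out, the last holds). Time passes only in rows, so rows that do not move let the fingers close. It gives the time, the measured TCP pose, the force, the opening and the grip force at its end, in the units of the state.
- get_obs(): the state, without advancing time (a new reading comes with each control period).
- camera(name): name is "scene" or "top"; returns a dict with "color" (480x640x3 uint8, red, green, blue), "fov_y" (degrees; the focal length in pixels is half the picture's height over the tangent of half this angle, whatever the lens; pixels are square), "cx", "cy" (the principal point, pixels), "rvec" (rotation vector, rad) and "tvec" (3), from world to camera coordinates, as OpenCV has them. Camera axes: x right, y down, z forward; pixel columns grow to the right and rows downward; lengths in m; the calibration is good to about 2 mm. A picture is of the moment at which its call begins. There is no depth.
- hand_in(): hands the job in; it is judged then, once.
The state is a dict: "clock": time; "joint_pos": joint angles; "joint_velocities": joint speeds; "tau": joint torques, N m; "position": TCP position; "ee_rot": TCP orientation; "ft_force": force on the tool from outside, world axes, zero at the start; "torque": the same for the moment, N m; "grip_width": opening from 0.0 (shut) to 1.0 (fully open); "grasp_force": force on a finger pad.
Only numpy, scipy, OpenCV 4.12 (cv2) and the standard library are available. Lean on these libraries where they do the work, as an engineer would, in place of code of your own. Each camera call takes 0.05 s, during which the arm holds its last target. There are 200 camera calls.

## Working session

There is one attempt and no reset: what is moved stays moved. The work goes in short steps, Python scripts to look and compute and a tool call to move; the robot and the scene stay as the last step left them, time stands still between calls to the robot, and variables do not carry over. Pictures are saved under pics/ and viewed, at most 10 in all, crops included, and the job is handed in when it is done.

Besides the shell and the picture viewer there is one more tool, called after "Emit:" by a JSON object that holds its "fn" and its "kwargs". apply_moves: Moves the arm, as the interface text tells. Its arguments: {"type":"object","properties":{"rows":{"type":"array","items":{"type":"object","properties":{"x":{"type":"number"},"y":{"type":"number"},"z":{"type":"number"},"ax":{"type":"number"},"ay":{"type":"number"},"az":{"type":"number"},"gripper":{"type":"number"}}}},"newtons":{"type":"number"}},"required":["rows"]}

```bash
ls; mkdir -p pics
python3 - <<'E'
from workcell import *
import cv2,json,numpy as np
o=get_obs();print(o)
try: print('tips',tcp_to_tips)
except Exception as e: print(e)
for n in("scene","top"):
    c=camera(n);cv2.imwrite(f'pics/{n}0.png',c['color'][:,:,::-1]);print({k:c[k] for k in c if k!='color'})
    np.savez(f'{n}0.npz',**c)
E
```

```text
pics
{'clock': 0.0, 'joint_pos': array([ 1.12443514,  0.33289003, -0.06471778,  1.46096274,  0.02160628,
        1.34989684, -0.08849126]), 'joint_velocities': array([-0.00058072,  0.00069682, -0.00021729,  0.00022835, -0.00094317,
        0.00114081,  0.00088291]), 'tau': array([-3.21799325e-04, -6.25442576e+01,  4.90020728e-02, -3.91613352e+01,
        1.62874191e-02,  9.52471892e-03, -3.39790643e-05]), 'position': array([ 0.25684612, -0.56938013,  0.2414944 ]), 'ee_rot': array([ 9.77631810e-01,  2.10322394e-01, -1.86949635e-04, -7.06187064e-04]), 'ft_force': array([-0.91696765,  0.79607158,  0.12266964]), 'torque': array([ 0.03977611, -0.0003348 , -0.021167  ]), 'grasp_force': 0.0, 'grip_width': 0.9959884230701351}
tips 0.011
{'fov_y': 42.313787830162, 'cx': 308.11678611408166, 'cy': 239.4148179601193, 'rvec': array([ 2.06597823,  1.02268184, -0.47474   ]), 'tvec': array([-0.35603384, -0.20418728,  1.94584231])}
{'fov_y': 56.35912936388631, 'cx': 322.23814240817904, 'cy': 230.93478320225825, 'rvec': array([ 2.18639193, -2.19286186,  0.0979905 ]), 'tvec': array([0.00570187, 0.58354025, 1.41874492])}
```

View pics/scene0.png

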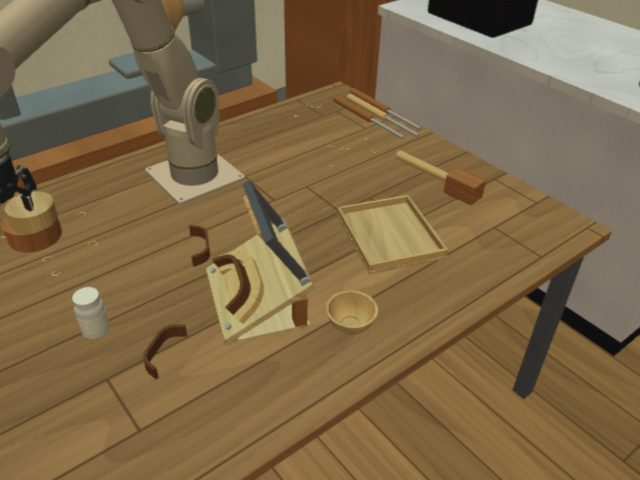

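View pics/top0.png

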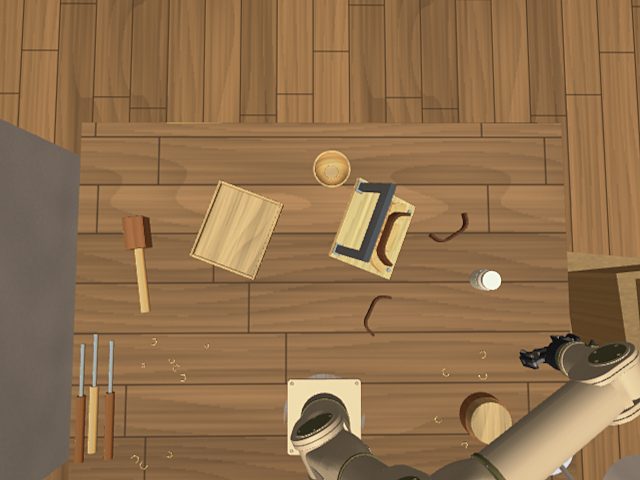

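The scene image shows the form at about (258,285), the tray at (392,232) and the bowl at (352,312). In the top image the form is at (372,228), the tray at (237,230), the jar at (486,280) and the mallet at (140,262).

There are three handle candidates in the top image: in the form (392,238), loose at (450,230) and loose at (377,313). The one in the form under the clamp fits the description; I'll check it in an enlarged crop.

Run:
```python
import cv2,numpy as np
t=cv2.imread('pics/top0.png')[165:340,315:485];s=cv2.imread('pics/scene0.png')[170:390,135:320]
a=cv2.resize(t,None,fx=2.35,fy=2.35,interpolation=3);b=cv2.resize(s,None,fx=2.1,fy=2.1,interpolation=3)
h=max(a.shape[0],b.shape[0]);p=lambda i:cv2.copyMakeBorder(i,0,h-i.shape[0],0,0,0)
o=np.hstack([p(a),p(b)]);print(o.shape,a.shape);cv2.imwrite('pics/crop0.png',o)
```

```text
(462, 788, 3) (411, 400, 3)
```

View pics/crop0.png

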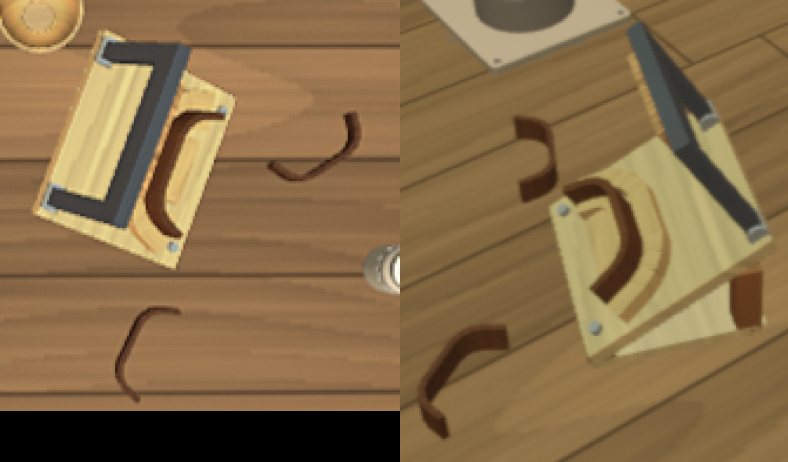

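The crop shows the form's handle is clearly larger than the two loose ones. It stands in the channel with the crown towards the clamp frame and the legs down the slope. Lower bolts are at about top (409.5,212) and (388.5,270), scene (229,326) and (213,270). I'll measure next.

```bash
cat > h.py <<'E'
import cv2,numpy as np
from scipy.spatial.transform import Rotation as R
def load(n,tag='0'):
    return dict(np.load(f'{n}{tag}.npz'))
def K(c):
    f=240/np.tan(np.radians(float(c['fov_y']))/2);return np.array([[f,0,c['cx']],[0,f,c['cy']],[0,0,1.]])
def P(c): return K(c)@np.c_[cv2.Rodrigues(c['rvec'])[0],c['tvec']]
def proj(c,X): return cv2.projectPoints(np.float64(X).reshape(-1,1,3),c['rvec'],c['tvec'],K(c),None)[0][:,0]
def plane(c,uv,z):
    M=cv2.Rodrigues(c['rvec'])[0];C=-M.T@c['tvec']
    d=(np.linalg.inv(K(c))@np.c_[np.atleast_2d(uv),np.ones(len(np.atleast_2d(uv)))].T).T@M
    return C+d*((z-C[2])/d[:,2])[:,None]
def tri(a,ua,b,ub):
    X=cv2.triangulatePoints(P(a),P(b),np.float64(ua).T,np.float64(ub).T);return (X[:3]/X[3]).T
E
python3 - <<'E'
from h import *
np.set_printoptions(precision=4,suppress=True)
t,s=load('top'),load('scene')
B=tri(t,[[409.5,211.8],[388.6,269.7]],s,[[228.8,325.7],[213.1,270]]);print('bolts',B,np.linalg.norm(B[0]-B[1]))
for n,c,roi in(('top',t,(315,165,110,120)),('scene',s,(200,175,115,170))):
    x,y,w,h=roi;im=c['color'][y:y+h,x:x+w].astype(int);r,g,b=im[...,0],im[...,1],im[...,2]
    for nm,m in(('steel',(b>=r-4)&(r<95)),('handle',(r<125)&(r>b+18))):
        m=m.astype(np.uint8);m=cv2.morphologyEx(m,cv2.MORPH_OPEN,np.ones((2,2),np.uint8))
        cs=cv2.findContours(m,0,2)[0]
        for q in sorted(cs,key=cv2.contourArea)[-2:]:
            if cv2.contourArea(q)<60: continue
            a=cv2.approxPolyDP(q,1.6,True)[:,0]+[x,y];print(n,nm,cv2.contourArea(q),a.tolist())
# tray
im=t['color'];hsv=cv2.cvtColor(im,cv2.COLOR_RGB2HSV)
print('px tray',im[230,237],'rim',im[185:190,218].tolist(),'table',im[250,290],im[200,300],im[200,180])
E
```

```text
bolts [[ 0.6439 -0.2724  0.0422]
 [ 0.4598 -0.2036  0.0403]] 0.19654091237414612
top steel 406.5 [[393, 185], [389, 190], [364, 258], [366, 262], [369, 262], [396, 187]]
top handle 137.0 [[315, 282], [315, 284], [424, 283], [358, 282], [357, 280], [353, 282]]
top handle 382.5 [[411, 214], [395, 213], [389, 217], [378, 248], [378, 255], [385, 265], [392, 266], [385, 256], [385, 246], [394, 222], [401, 216], [410, 216]]
scene steel 464.5 [[249, 182], [245, 187], [266, 242], [269, 243], [273, 239], [273, 235], [254, 189]]
scene handle 344.5 [[308, 300], [294, 302], [293, 319], [297, 327], [307, 326]]
scene handle 703.5 [[214, 258], [213, 263], [218, 267], [228, 264], [236, 265], [241, 281], [241, 289], [227, 307], [229, 311], [235, 314], [244, 305], [251, 291], [245, 268], [240, 261], [232, 256]]
px tray [222 188 131] rim [[218, 184, 125], [205, 172, 117], [201, 166, 104], [176, 141, 79], [114, 85, 44]] table [145 109  74] [184 139  93] [173 131  86]
```

```bash
cat >> h.py <<'E'
def handle2world(p,pts):  # p=(x,y,yaw) of form
    Rf=R.from_euler('z',p[2]);Rt=R.from_euler('y',-np.pi/6)
    o=np.array([.005*np.cos(np.pi/6),0,.078+.005*.5])
    return Rf.apply(Rt.apply(np.float64(pts)/1000)+o)+[p[0],p[1],0]
E
python3 - <<'E'
from h import *
np.set_printoptions(precision=1,suppress=True)
t,s=load('top'),load('scene')
p=(0.575,-0.176,np.arctan2(.937,.35))
pts=[(-5,38,42),(-5,-38,42),(5,38,18),(5,-38,18),(5,38,42),(5,-38,42)]
W=handle2world(p,pts);print(proj(t,W).tolist());print(proj(s,W).tolist())
bar=[(106+dx,y,160) for y in(-110,110) for dx in(-10,10)]+[(106+dx,y,124) for y in(-110,110) for dx in(-10,10)]
W=handle2world(p,bar);print(proj(t,W));print(proj(s,W))
o=cv2.resize(t['color'][170:290,320:440],None,fx=5,fy=5,interpolation=cv2.INTER_CUBIC)[:,:,::-1].copy()
o2=cv2.resize(s['color'][180:345,190:315],None,fx=3.6,fy=3.6,interpolation=cv2.INTER_CUBIC)[:,:,::-1].copy()
allp=np.r_[handle2world(p,pts),W]
for q in proj(t,allp): cv2.circle(o,tuple(np.int32((q-[320,170]+.5)*5)),2,(255,0,0),-1)
for q in proj(s,allp): cv2.circle(o2,tuple(np.int32((q-[190,180]+.5)*3.6)),2,(255,0,0),-1)
h=600;o=cv2.resize(o,(350*600//525,400))if 0 else cv2.resize(o,None,fx=.58,fy=.58)
c=np.zeros((600,800,3),np.uint8);c[:o.shape[0],:o.shape[1]]=o;c[:o2.shape[0],350:350+o2.shape[1]]=o2;cv2.imwrite('pics/ov.png',c)
# tray
im=t['color'];roi=(175,165,120,125);x,y,w,h=roi
m=np.zeros(im.shape[:2],np.uint8);sub=im[y:y+h,x:x+w].astype(int);m[y:y+h,x:x+w]=(sub[...,1]-0>142)*255
m=cv2.morphologyEx(m,cv2.MORPH_OPEN,np.ones((3,3)));m=cv2.morphologyEx(m,cv2.MORPH_CLOSE,np.ones((5,5)))
q=max(cv2.findContours(m,0,2)[0],key=cv2.contourArea);r=cv2.boxPoints(cv2.minAreaRect(q));print('tray px',r.tolist(),cv2.approxPolyDP(q,5,True)[:,0].tolist())
X=plane(t,r,.032);print((X*1000),[np.linalg.norm(X[i]-X[i-1])*1000 for i in range(4)],X.mean(0)*1000)
E
```

```text
[[384.677384056625, 245.54316162420312], [393.1341197332459, 221.9560877216971], [377.50516733471693, 243.40940590461415], [385.89308400370413, 220.10709434985088], [382.2167175746685, 244.46859888830454], [390.7144848065868, 220.80087701344027]]
[[233.3972257598838, 259.5282352283568], [240.22606433235316, 280.75435335036565], [242.3984770194249, 262.86666362843084], [249.51100512024715, 284.00359595792344], [236.86393070736062, 257.23969440120095], [243.8367250206196, 278.3926110508893]]
[[401.9 187.9]
 [396.5 185.1]
 [374.3 264.8]
 [368.6 262.5]
 [393.6 187.6]
 [388.3 184.8]
 [366.6 262.5]
 [361.  260.2]]
[[256.7 246.6]
 [264.8 241.3]
 [234.5 187.4]
 [241.6 182.6]
 [265.8 256.5]
 [273.8 251.3]
 [243.  197.2]
 [250.  192.5]]
tray px [[192.74264526367188, 256.76885986328125], [222.781982421875, 180.00164794921875], [282.8082275390625, 203.49017333984375], [252.76889038085938, 280.25738525390625]] [[222, 182], [194, 257], [252, 274], [281, 204]]
[[501.7 414.6  32. ]
 [747.6 323.   32. ]
 [671.3 130.2  32. ]
 [427.  224.2  32. ]] [np.float64(204.47443539096105), np.float64(262.37112568330184), np.float64(207.33518708805738), np.float64(261.78398947893004)] [586.9 273.   32. ]
```

View pics/ov.png

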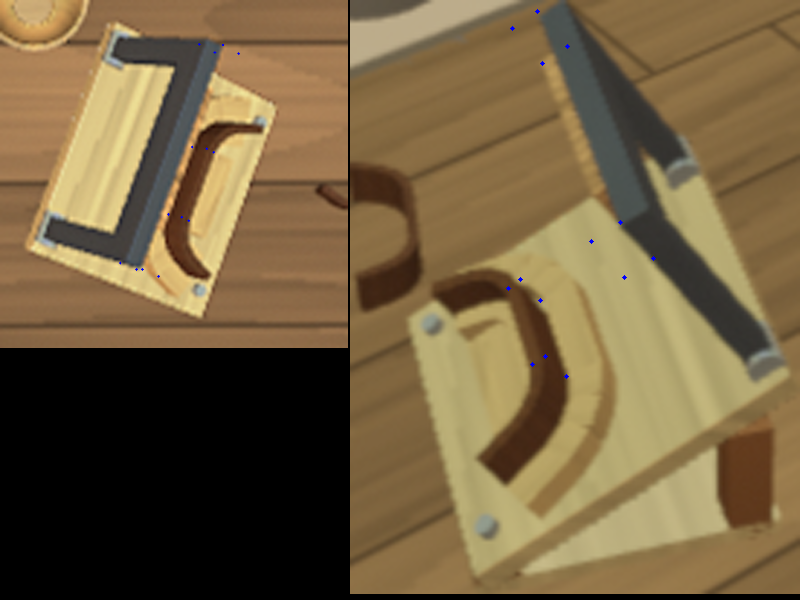

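The blue overlay points land on the handle's crown edges in both views: (385,246)/(394,222) in top and (241,281)/(249,284) in scene. That's within about 1 px, so I accept the form pose. The tray measures about 207 x 262 mm; its centre is about (0.587,0.273) and it lies nearly parallel to the form. Next I'll plan the approach.

```bash
cat >> h.py <<'E'
p0=(0.575,-0.176,np.arctan2(.937,.35))
def pose_form(z,x=0,y=0,p=p0):
    "TCP target on handle frame in the form"
    W=handle2world(p,[(x,y,z),(x+1000,y,z),(x,y,z+1000)]);ty=W[1]-W[0];tz=-(W[2]-W[0])
    return W[0],R.from_matrix(np.c_[np.cross(ty,tz),ty,tz])
def plan(tp,tr,n=None):
    from workcell import get_obs
    o=get_obs();q=R.from_quat(o['ee_rot']);pos=o['position']
    w=(q.inv()*tr).as_rotvec(degrees=True);d=np.linalg.norm(tp-pos)*1000
    if n is None: n=int(max(np.ceil(d/40),np.ceil(np.linalg.norm(w)/7),1))
    print('dist',round(d,1),'ang',np.linalg.norm(w).round(1),'n',n)
    wr=np.round(w/n,1);dr=(np.array(tp)-pos)/n
    for i in range(n):
        s=np.round(q.inv().apply(dr)*1000,1);print(dict(zip(('x','y','z','ax','ay','az'),[*map(float,s),*map(float,wr)])))
        q=q*R.from_rotvec(wr,degrees=True)
E
python3 - <<'E'
from h import *
tp,tr=pose_form(33);print(tp,tr.as_matrix().round(3));tp,tr=pose_form(153);print(tp);tp[2]+=.06
plan(tp,tr)
E
```

```text
[ 0.57074154 -0.1874005   0.10907884] [[-0.937  0.303  0.175]
 [ 0.35   0.811  0.468]
 [ 0.     0.5   -0.866]]
[ 0.54974647 -0.24360732  0.21300189]
dist 439.2 ang 136.8 n 20
{'x': 20.0, 'y': -8.8, 'z': -1.6, 'ax': -0.7, 'ay': 1.8, 'az': -6.6}
{'x': 21.0, 'y': -6.4, 'z': -1.0, 'ax': -0.7, 'ay': 1.8, 'az': -6.6}
{'x': 21.6, 'y': -4.0, 'z': -0.4, 'ax': -0.7, 'ay': 1.8, 'az': -6.6}
{'x': 21.9, 'y': -1.5, 'z': 0.2, 'ax': -0.7, 'ay': 1.8, 'az': -6.6}
{'x': 21.9, 'y': 1.0, 'z': 0.9, 'ax': -0.7, 'ay': 1.8, 'az': -6.6}
{'x': 21.6, 'y': 3.5, 'z': 1.6, 'ax': -0.7, 'ay': 1.8, 'az': -6.6}
{'x': 21.0, 'y': 6.0, 'z': 2.4, 'ax': -0.7, 'ay': 1.8, 'az': -6.6}
{'x': 20.1, 'y': 8.3, 'z': 3.1, 'ax': -0.7, 'ay': 1.8, 'az': -6.6}
{'x': 18.9, 'y': 10.5, 'z': 3.8, 'ax': -0.7, 'ay': 1.8, 'az': -6.6}
{'x': 17.4, 'y': 12.6, 'z': 4.5, 'ax': -0.7, 'ay': 1.8, 'az': -6.6}
{'x': 15.7, 'y': 14.4, 'z': 5.2, 'ax': -0.7, 'ay': 1.8, 'az': -6.6}
{'x': 13.8, 'y': 16.0, 'z': 5.9, 'ax': -0.7, 'ay': 1.8, 'az': -6.6}
{'x': 11.7, 'y': 17.4, 'z': 6.5, 'ax': -0.7, 'ay': 1.8, 'az': -6.6}
{'x': 9.4, 'y': 18.6, 'z': 7.0, 'ax': -0.7, 'ay': 1.8, 'az': -6.6}
{'x': 7.0, 'y': 19.4, 'z': 7.5, 'ax': -0.7, 'ay': 1.8, 'az': -6.6}
{'x': 4.4, 'y': 20.0, 'z': 8.0, 'ax': -0.7, 'ay': 1.8, 'az': -6.6}
{'x': 1.9, 'y': 20.2, 'z': 8.3, 'ax': -0.7, 'ay': 1.8, 'az': -6.6}
{'x': -0.7, 'y': 20.2, 'z': 8.6, 'ax': -0.7, 'ay': 1.8, 'az': -6.6}
{'x': -3.3, 'y': 19.9, 'z': 8.7, 'ax': -0.7, 'ay': 1.8, 'az': -6.6}
{'x': -5.8, 'y': 19.2, 'z': 8.8, 'ax': -0.7, 'ay': 1.8, 'az': -6.6}
```

Emit:
{"fn": "apply_moves", "kwargs": {"rows": [{"z": -30,"az": -6.5},{"z": -30,"az": -6.5},{"z": -30,"az": -6.5},{"z": -20,"az": -6.5},{"az": -6.5}], "newtons": 60}}

```text
invalid input at $.rows[0]: expected keys x, y, z, ax, ay, az, gripper
```

Emit:
{"fn": "apply_moves", "kwargs": {"rows": [{"x": 20,"az": -6.5},{"x": 20,"az": -6.5},{"x": 20,"y": 5,"az": -6.5},{"x": 20,"y": 10,"az": -6.5},{"x": 20,"y": 10,"az": -6.5}]}}

```text
invalid input at $.rows[0]: expected keys x, y, z, ax, ay, az, gripper
```

Run:
```python
from h import *
from workcell import *
o=get_obs();print(o['clock'],o['position'],o['joint_pos'].round(2))
tp,tr=pose_form(153);tp[2]+=.05
plan(tp,tr)
```

```text
0.1 [ 0.25687741 -0.5694122   0.24158675] [ 1.12  0.33 -0.06  1.46  0.02  1.35 -0.09]
dist 438.6 ang 136.8 n 20
{'x': 20.0, 'y': -8.8, 'z': -1.1, 'ax': -0.7, 'ay': 1.8, 'az': -6.6}
{'x': 21.0, 'y': -6.5, 'z': -0.5, 'ax': -0.7, 'ay': 1.8, 'az': -6.6}
{'x': 21.6, 'y': -4.0, 'z': 0.1, 'ax': -0.7, 'ay': 1.8, 'az': -6.6}
{'x': 21.9, 'y': -1.5, 'z': 0.7, 'ax': -0.7, 'ay': 1.8, 'az': -6.6}
{'x': 21.9, 'y': 1.0, 'z': 1.4, 'ax': -0.7, 'ay': 1.8, 'az': -6.6}
{'x': 21.5, 'y': 3.5, 'z': 2.1, 'ax': -0.7, 'ay': 1.8, 'az': -6.6}
{'x': 20.9, 'y': 5.9, 'z': 2.9, 'ax': -0.7, 'ay': 1.8, 'az': -6.6}
{'x': 20.0, 'y': 8.2, 'z': 3.6, 'ax': -0.7, 'ay': 1.8, 'az': -6.6}
{'x': 18.8, 'y': 10.4, 'z': 4.3, 'ax': -0.7, 'ay': 1.8, 'az': -6.6}
{'x': 17.3, 'y': 12.4, 'z': 5.0, 'ax': -0.7, 'ay': 1.8, 'az': -6.6}
{'x': 15.6, 'y': 14.3, 'z': 5.7, 'ax': -0.7, 'ay': 1.8, 'az': -6.6}
{'x': 13.7, 'y': 15.9, 'z': 6.4, 'ax': -0.7, 'ay': 1.8, 'az': -6.6}
{'x': 11.6, 'y': 17.3, 'z': 7.0, 'ax': -0.7, 'ay': 1.8, 'az': -6.6}
{'x': 9.3, 'y': 18.4, 'z': 7.5, 'ax': -0.7, 'ay': 1.8, 'az': -6.6}
{'x': 6.9, 'y': 19.2, 'z': 8.0, 'ax': -0.7, 'ay': 1.8, 'az': -6.6}
{'x': 4.4, 'y': 19.8, 'z': 8.4, 'ax': -0.7, 'ay': 1.8, 'az': -6.6}
{'x': 1.8, 'y': 20.0, 'z': 8.7, 'ax': -0.7, 'ay': 1.8, 'az': -6.6}
{'x': -0.8, 'y': 20.0, 'z': 9.0, 'ax': -0.7, 'ay': 1.8, 'az': -6.6}
{'x': -3.3, 'y': 19.6, 'z': 9.2, 'ax': -0.7, 'ay': 1.8, 'az': -6.6}
{'x': -5.9, 'y': 19.0, 'z': 9.3, 'ax': -0.7, 'ay': 1.8, 'az': -6.6}
```

All keys are required in every row.

Emit:
{"fn": "apply_moves", "kwargs": {"rows": [{"x": 0,"y": 0,"z": -30,"ax": 0,"ay": 0,"az": -6.5,"gripper": 0},{"x": 0,"y": 0,"z": -30,"ax": 0,"ay": 0,"az": -6.5,"gripper": 0},{"x": 0,"y": 0,"z": -30,"ax": 0,"ay": 0,"az": -6.5,"gripper": 0},{"x": 10,"y": 0,"z": -20,"ax": 0,"ay": 0,"az": -6.5,"gripper": 0},{"x": 20,"y": 0,"z": 0,"ax": 0,"ay": 0,"az": -6.5,"gripper": 0}], "newtons": 60}}

```text
clock: 0.52
position: [0.2757, -0.5497, 0.3567]
ee_rot: [0.879, 0.476, -0.001, 0.003]
ft_force: [1.1, 0.0, 0.4]
grip_width: 1.003
grasp_force: 0.0
```

Emit:
{"fn": "apply_moves", "kwargs": {"rows": [{"x": 20,"y": 0,"z": 0,"ax": 0,"ay": 0,"az": -6.5,"gripper": 0},{"x": 20,"y": 0,"z": 0,"ax": 0,"ay": 0,"az": -6.5,"gripper": 0},{"x": 20,"y": 5,"z": 0,"ax": 0,"ay": 0,"az": -6.5,"gripper": 0},{"x": 20,"y": 10,"z": 0,"ax": 0,"ay": 0,"az": -6.5,"gripper": 0},{"x": 20,"y": 10,"z": 0,"ax": 0,"ay": 0,"az": -6.5,"gripper": 0}]}}

```text
clock: 0.93
position: [0.3359, -0.4593, 0.3519]
ee_rot: [0.71, 0.705, 0.0, -0.0]
ft_force: [0.5, -0.9, 0.9]
grip_width: 0.998
grasp_force: 0.0
```

Run:
```python
from h import *
from workcell import *
o=get_obs();print(o['clock'],o['position'],o['joint_pos'].round(2))
tp,tr=pose_form(153);tp[2]+=.05
plan(tp,tr)
```

```text
0.9333 [ 0.33594868 -0.45925132  0.35187897] [ 1.09  0.19 -0.27  1.42  0.05  1.54  0.81]
dist 316.4 ang 75.3 n 11
{'x': 19.7, 'y': 19.3, 'z': 8.1, 'ax': -2.4, 'ay': 1.7, 'az': -6.2}
{'x': 17.3, 'y': 20.9, 'z': 9.5, 'ax': -2.4, 'ay': 1.7, 'az': -6.2}
{'x': 14.7, 'y': 22.2, 'z': 10.9, 'ax': -2.4, 'ay': 1.7, 'az': -6.2}
{'x': 11.9, 'y': 23.2, 'z': 12.2, 'ax': -2.4, 'ay': 1.7, 'az': -6.2}
{'x': 8.9, 'y': 23.8, 'z': 13.5, 'ax': -2.4, 'ay': 1.7, 'az': -6.2}
{'x': 5.9, 'y': 24.0, 'z': 14.7, 'ax': -2.4, 'ay': 1.7, 'az': -6.2}
{'x': 2.9, 'y': 23.8, 'z': 15.8, 'ax': -2.4, 'ay': 1.7, 'az': -6.2}
{'x': -0.2, 'y': 23.3, 'z': 16.9, 'ax': -2.4, 'ay': 1.7, 'az': -6.2}
{'x': -3.2, 'y': 22.4, 'z': 17.8, 'ax': -2.4, 'ay': 1.7, 'az': -6.2}
{'x': -6.0, 'y': 21.1, 'z': 18.6, 'ax': -2.4, 'ay': 1.7, 'az': -6.2}
{'x': -8.8, 'y': 19.5, 'z': 19.2, 'ax': -2.4, 'ay': 1.7, 'az': -6.2}
```

Emit:
{"fn": "apply_moves", "kwargs": {"rows": [{"x": 20,"y": 19,"z": 8,"ax": -2.4,"ay": 1.7,"az": -6.2,"gripper": 0},{"x": 17,"y": 21,"z": 9,"ax": -2.4,"ay": 1.7,"az": -6.2,"gripper": 0},{"x": 15,"y": 22,"z": 11,"ax": -2.4,"ay": 1.7,"az": -6.2,"gripper": 0},{"x": 12,"y": 23,"z": 12,"ax": -2.4,"ay": 1.7,"az": -6.2,"gripper": 0},{"x": 9,"y": 24,"z": 13,"ax": -2.4,"ay": 1.7,"az": -6.2,"gripper": 0}]}}

```text
clock: 1.35
position: [0.433, -0.3612, 0.3127]
ee_rot: [0.49, 0.862, 0.126, 0.022]
ft_force: [0.0, -1.1, 0.2]
grip_width: 1.002
grasp_force: 0.0
```

Emit:
{"fn": "apply_moves", "kwargs": {"rows": [{"x": 6,"y": 24,"z": 15,"ax": -2.4,"ay": 1.7,"az": -6.2,"gripper": 0},{"x": 3,"y": 24,"z": 16,"ax": -2.4,"ay": 1.7,"az": -6.2,"gripper": 0},{"x": 0,"y": 23,"z": 17,"ax": -2.4,"ay": 1.7,"az": -6.2,"gripper": 0},{"x": -3,"y": 22,"z": 18,"ax": -2.4,"ay": 1.7,"az": -6.2,"gripper": 0},{"x": -6,"y": 21,"z": 18,"ax": -2.4,"ay": 1.7,"az": -6.2,"gripper": 0}]}}

```text
clock: 1.77
position: [0.5299, -0.2641, 0.2716]
ee_rot: [0.228, 0.943, 0.239, 0.042]
ft_force: [0.4, -0.7, -0.4]
grip_width: 0.998
grasp_force: 0.0
```

Run:
```python
from h import *
from workcell import *
o=get_obs();print(o['clock'],o['position'],o['joint_pos'].round(2))
tp,tr=pose_form(103)
plan(tp,tr,5)
```

```text
1.7667 [ 0.52992303 -0.26405759  0.27159481] [ 1.04  0.37 -0.52  1.47 -0.31  1.42  1.7 ]
dist 114.6 ang 6.7 n 5
{'x': -1.7, 'y': -0.4, 'z': 22.8, 'ax': -0.4, 'ay': 0.3, 'az': -1.3}
{'x': -1.9, 'y': -0.6, 'z': 22.8, 'ax': -0.4, 'ay': 0.3, 'az': -1.3}
{'x': -2.0, 'y': -0.8, 'z': 22.8, 'ax': -0.4, 'ay': 0.3, 'az': -1.3}
{'x': -2.1, 'y': -1.0, 'z': 22.8, 'ax': -0.4, 'ay': 0.3, 'az': -1.3}
{'x': -2.2, 'y': -1.2, 'z': 22.8, 'ax': -0.4, 'ay': 0.3, 'az': -1.3}
```

Emit:
{"fn": "apply_moves", "kwargs": {"rows": [{"x": -2,"y": 0,"z": 23,"ax": -0.4,"ay": 0.3,"az": -1.3,"gripper": 0},{"x": -2,"y": -1,"z": 23,"ax": -0.4,"ay": 0.3,"az": -1.3,"gripper": 0},{"x": -2,"y": -1,"z": 23,"ax": -0.4,"ay": 0.3,"az": -1.3,"gripper": 0},{"x": -2,"y": -1,"z": 23,"ax": -0.4,"ay": 0.3,"az": -1.3,"gripper": 0},{"x": -2,"y": -1,"z": 22,"ax": -0.4,"ay": 0.3,"az": -1.3,"gripper": 0}]}}

```text
clock: 2.18
position: [0.5581, -0.2209, 0.1686]
ee_rot: [0.172, 0.95, 0.255, 0.047]
ft_force: [1.1, 0.1, -0.2]
grip_width: 1.002
grasp_force: 0.0
```

Run:
```python
from h import *
from workcell import *
for n in("scene","top"):
    c=camera(n);np.savez(f'{n}1.npz',**c)
o=get_obs();print(o['clock'],o['position'],o['joint_pos'].round(2))
t,s=load('top','1')['color'],load('scene','1')['color']
c=np.zeros((560,800,3),np.uint8)
a=cv2.resize(t[150:290,320:450],None,fx=3,fy=3,interpolation=2);b=cv2.resize(s[160:345,180:315],None,fx=3,fy=3,interpolation=2)
c[:a.shape[0],:a.shape[1]]=a;c[:b.shape[0],395:395+b.shape[1]]=b;cv2.imwrite('pics/v1.png',c[:,:,::-1])
tp,tr=pose_form(33);plan(tp,tr,5)
```

```text
2.2833 [ 0.55711676 -0.21912663  0.16685656] [ 1.    0.48 -0.55  1.58 -0.29  1.24  1.81]
dist 67.3 ang 0.3 n 5
{'x': -0.4, 'y': 0.2, 'z': 13.5, 'ax': 0.0, 'ay': -0.0, 'az': -0.0}
{'x': -0.4, 'y': 0.2, 'z': 13.5, 'ax': 0.0, 'ay': -0.0, 'az': -0.0}
{'x': -0.4, 'y': 0.2, 'z': 13.5, 'ax': 0.0, 'ay': -0.0, 'az': -0.0}
{'x': -0.4, 'y': 0.2, 'z': 13.5, 'ax': 0.0, 'ay': -0.0, 'az': -0.0}
{'x': -0.4, 'y': 0.2, 'z': 13.5, 'ax': 0.0, 'ay': -0.0, 'az': -0.0}
```

View pics/v1.png

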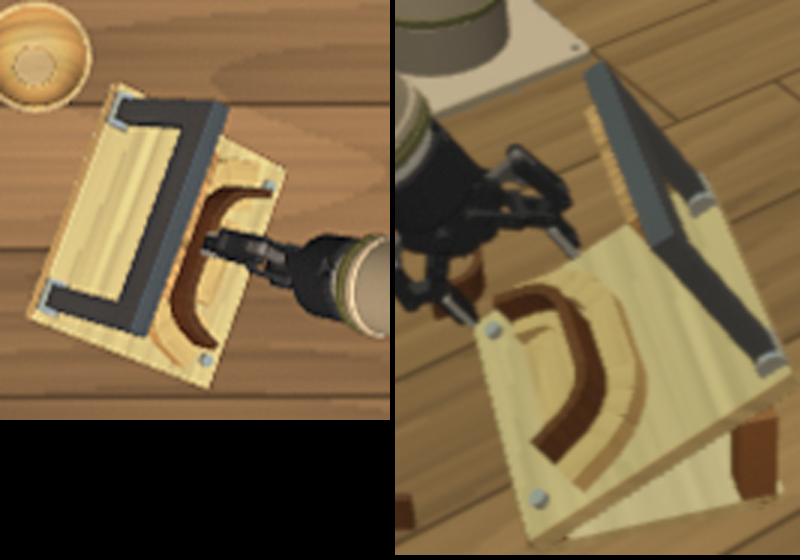

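The open hand is poised square over the crown, with fingertips near scene (241,245) and (217,267), and it clears the crossbar. I'll descend.

Emit:
{"fn": "apply_moves", "kwargs": {"rows": [{"x": -0.5,"y": 0,"z": 16,"ax": 0,"ay": 0,"az": 0,"gripper": 0},{"x": -0.5,"y": 0,"z": 16,"ax": 0,"ay": 0,"az": 0,"gripper": 0},{"x": -0.5,"y": 0,"z": 16,"ax": 0,"ay": 0,"az": 0,"gripper": 0.3},{"x": -0.5,"y": 0.5,"z": 10,"ax": 0,"ay": 0,"az": 0,"gripper": 0.5},{"x": 0,"y": 0.5,"z": 5,"ax": 0,"ay": 0,"az": 0,"gripper": 0.6}]}}

```text
clock: 2.7
position: [0.5715, -0.1917, 0.1159]
ee_rot: [0.172, 0.95, 0.255, 0.047]
ft_force: [-0.7, 0.3, -0.6]
grip_width: 0.605
grasp_force: 0.0
```

Emit:
{"fn": "apply_moves", "kwargs": {"rows": [{"x": 0,"y": 0,"z": 2,"ax": 0,"ay": 0,"az": 0,"gripper": 0.6},{"x": 0,"y": 0,"z": 0,"ax": 0,"ay": 0,"az": 0,"gripper": 0.6},{"x": 0,"y": 0,"z": 0,"ax": 0,"ay": 0,"az": 0,"gripper": 0.6}]}}

```text
clock: 2.95
position: [0.5722, -0.1918, 0.1152]
ee_rot: [0.172, 0.95, 0.254, 0.048]
ft_force: [-0.4, -0.2, 0.0]
grip_width: 0.395
grasp_force: 0.0
```

Run:
```python
from h import *
from workcell import *
tp,tr=pose_form(33);plan(tp,tr,1)
for n in("scene","top"):
    c=camera(n);np.savez(f'{n}2.npz',**c)
t,s=load('top','2')['color'],load('scene','2')['color']
c=np.zeros((480,800,3),np.uint8)
a=cv2.resize(t[190:280,350:430],None,fx=4.9,fy=4.9,interpolation=2);b=cv2.resize(s[235:330,200:280],None,fx=5,fy=5,interpolation=2)
c[:a.shape[0],:a.shape[1]]=a;c[:b.shape[0],395:395+b.shape[1]]=b;cv2.imwrite('pics/v2.png',c[:,:,::-1])
```

```text
dist 7.6 ang 0.2 n 1
{'x': 2.9, 'y': 0.0, 'z': 7.1, 'ax': -0.0, 'ay': 0.2, 'az': -0.0}
```

View pics/v2.png

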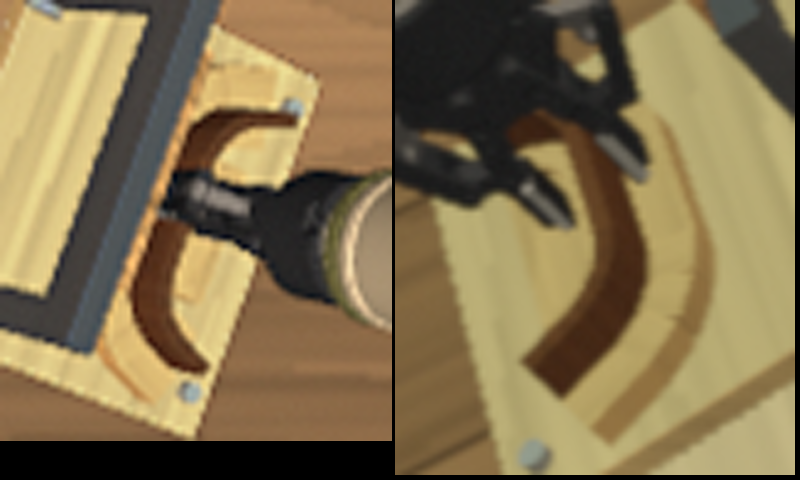

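Both fingers straddle the crown: pads at crop (555,215) and (630,165), with the dark crown between them. I'll correct 3 mm along x, lower the last 7 mm, then close.

Emit:
{"fn": "apply_moves", "kwargs": {"rows": [{"x": 1.5,"y": 0,"z": 3.5,"ax": 0,"ay": 0,"az": 0,"gripper": 0.6},{"x": 1.5,"y": 0,"z": 3.5,"ax": 0,"ay": 0,"az": 0,"gripper": 0.6},{"x": 0,"y": 0,"z": 0,"ax": 0,"ay": 0,"az": 0,"gripper": 0.6}]}}

```text
clock: 3.3
position: [0.5699, -0.186, 0.1077]
ee_rot: [0.172, 0.95, 0.255, 0.047]
ft_force: [-0.2, 0.7, -0.6]
grip_width: 0.4
grasp_force: 0.0
```

Emit:
{"fn": "apply_moves", "kwargs": {"rows": [{"x": 0,"y": 0,"z": 0,"ax": 0,"ay": 0,"az": 0,"gripper": 0.75},{"x": 0,"y": 0,"z": 0,"ax": 0,"ay": 0,"az": 0,"gripper": 0.78},{"x": 0,"y": 0,"z": 0,"ax": 0,"ay": 0,"az": 0,"gripper": 0.8}], "newtons": 25}}

```text
clock: 3.55
position: [0.5705, -0.1868, 0.1084]
ee_rot: [0.172, 0.95, 0.254, 0.047]
ft_force: [-0.2, -0.0, 0.8]
grip_width: 0.2
grasp_force: 0.0
```

Run:
```python
from h import *
from workcell import *
tp,tr=pose_form(33);plan(tp,tr,1);o=get_obs();print(o['ft_force'],o['torque'],o['grip_width'],o['grasp_force'])
```

```text
dist 0.9 ang 0.2 n 1
{'x': -0.5, 'y': -0.1, 'z': -0.8, 'ax': 0.0, 'ay': 0.2, 'az': -0.0}
[-0.18688884 -0.04698685  0.75792904] [-0.45254211  0.23673906  0.05923481] 0.19979023002633048 0.0
```

Emit:
{"fn": "apply_moves", "kwargs": {"rows": [{"x": 0,"y": 0,"z": 0,"ax": 0,"ay": 0,"az": 0,"gripper": 0.85},{"x": 0,"y": 0,"z": 0,"ax": 0,"ay": 0,"az": 0,"gripper": 0.87},{"x": 0,"y": 0,"z": 0,"ax": 0,"ay": 0,"az": 0,"gripper": 0.9},{"x": 0,"y": 0,"z": 0,"ax": 0,"ay": 0,"az": 0,"gripper": 0.95},{"x": 0,"y": 0,"z": 0,"ax": 0,"ay": 0,"az": 0,"gripper": 1}], "newtons": 25}}

```text
clock: 3.97
position: [0.5704, -0.1871, 0.1084]
ee_rot: [0.172, 0.95, 0.254, 0.047]
ft_force: [-1.4, -2.4, 0.7]
grip_width: 0.109
grasp_force: 24.8
```

Emit:
{"fn": "apply_moves", "kwargs": {"rows": [{"x": 0,"y": 0,"z": 0,"ax": 0,"ay": 0,"az": 0,"gripper": 1},{"x": 0,"y": 0,"z": 0,"ax": 0,"ay": 0,"az": 0,"gripper": 1}], "newtons": 60}}

```text
clock: 4.13
position: [0.5705, -0.1872, 0.1085]
ee_rot: [0.172, 0.95, 0.254, 0.048]
ft_force: [-1.5, -3.4, 2.2]
grip_width: 0.095
grasp_force: 59.9
```

Emit:
{"fn": "apply_moves", "kwargs": {"rows": [{"x": 0,"y": 0,"z": -4,"ax": 0,"ay": 0,"az": 0,"gripper": 1},{"x": 0,"y": 0,"z": -4,"ax": 0,"ay": 0,"az": 0,"gripper": 1},{"x": 0,"y": 0,"z": -4,"ax": 0,"ay": 0,"az": 0,"gripper": 1}]}}

```text
clock: 4.38
position: [0.5682, -0.1919, 0.119]
ee_rot: [0.172, 0.95, 0.255, 0.047]
ft_force: [1.0, 0.1, -1.9]
grip_width: 0.104
grasp_force: 59.2
```

Emit:
{"fn": "apply_moves", "kwargs": {"rows": [{"x": 0,"y": 0,"z": -5,"ax": 0,"ay": 0,"az": 0,"gripper": 1},{"x": 0,"y": 0,"z": -6,"ax": 0,"ay": 0,"az": 0,"gripper": 1},{"x": 0,"y": 0,"z": -8,"ax": 0,"ay": 0,"az": 0,"gripper": 1},{"x": 0,"y": 0,"z": -10,"ax": 0,"ay": 0,"az": 0,"gripper": 1},{"x": 0,"y": 0,"z": -12,"ax": 0,"ay": 0,"az": 0,"gripper": 1}]}}

```text
clock: 4.8
position: [0.5607, -0.2117, 0.155]
ee_rot: [0.172, 0.95, 0.255, 0.047]
ft_force: [0.1, 0.3, -2.1]
grip_width: 0.099
grasp_force: 59.2
```

Emit:
{"fn": "apply_moves", "kwargs": {"rows": [{"x": 0,"y": 0,"z": -20,"ax": 0,"ay": 0,"az": 0,"gripper": 1},{"x": 0,"y": 0,"z": -25,"ax": 0,"ay": 0,"az": 0,"gripper": 1},{"x": 0,"y": 0,"z": -25,"ax": 0,"ay": 0,"az": 0,"gripper": 1},{"x": 0,"y": 0,"z": -25,"ax": 0,"ay": 0,"az": 0,"gripper": 1},{"x": 0,"y": 0,"z": -20,"ax": 0,"ay": 0,"az": 0,"gripper": 1}]}}

```text
clock: 5.22
position: [0.5401, -0.2669, 0.2566]
ee_rot: [0.172, 0.951, 0.254, 0.048]
ft_force: [0.3, 0.1, -2.1]
grip_width: 0.099
grasp_force: 59.2
```

Run:
```python
from h import *
from workcell import *
for n in("scene","top"):
    c=camera(n);np.savez(f'{n}3.npz',**c)
o=get_obs();print(o['position'],o['joint_pos'].round(2),o['grasp_force'])
t,s=load('top','3')['color'],load('scene','3')['color']
c=np.zeros((560,800,3),np.uint8)
a=cv2.resize(t[150:290,320:450],None,fx=3,fy=3,interpolation=2);b=cv2.resize(s[160:345,180:315],None,fx=3,fy=3,interpolation=2)
c[:a.shape[0],:a.shape[1]]=a;c[:b.shape[0],395:395+b.shape[1]]=b;cv2.imwrite('pics/v3.png',c[:,:,::-1])
```

```text
[ 0.54086035 -0.26834416  0.25753872] [ 1.05  0.43 -0.54  1.44 -0.3   1.43  1.81] 59.22834277153015
```

View pics/v3.png

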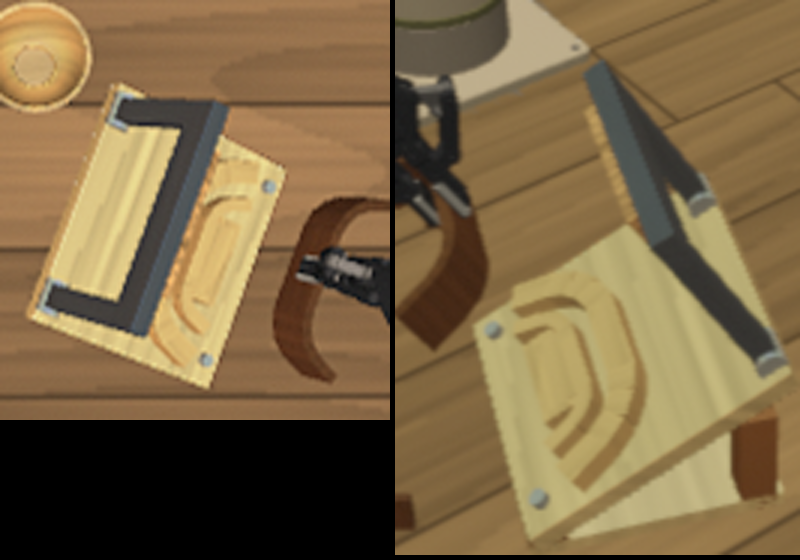

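The handle is clear of the channel and held firmly, still parallel to the face (crown in scene crop at (470,230), channel empty). Next I'll rise over the clamp frame while turning upright.

```bash
cat >> h.py <<'E'
ty=np.array([.35,.937,0]);ty/=np.linalg.norm(ty);tz=np.array([0,0,-1.])
UP=R.from_matrix(np.c_[np.cross(ty,tz),ty,tz])
E
python3 - <<'E'
from h import *
plan(np.array([.54,-.25,.41]),UP,5)
E
```

```text
dist 153.6 ang 29.9 n 5
{'x': 1.2, 'y': 18.1, 'z': -24.8, 'ax': 6.0, 'ay': 0.1, 'az': -0.0}
{'x': 1.3, 'y': 15.4, 'z': -26.5, 'ax': 6.0, 'ay': 0.1, 'az': -0.0}
{'x': 1.3, 'y': 12.6, 'z': -28.0, 'ax': 6.0, 'ay': 0.1, 'az': -0.0}
{'x': 1.4, 'y': 9.6, 'z': -29.2, 'ax': 6.0, 'ay': 0.1, 'az': -0.0}
{'x': 1.4, 'y': 6.5, 'z': -30.0, 'ax': 6.0, 'ay': 0.1, 'az': -0.0}
```

Emit:
{"fn": "apply_moves", "kwargs": {"rows": [{"x": 1,"y": 18,"z": -25,"ax": 6,"ay": 0,"az": 0,"gripper": 1},{"x": 1,"y": 15,"z": -26,"ax": 6,"ay": 0,"az": 0,"gripper": 1},{"x": 1,"y": 13,"z": -28,"ax": 6,"ay": 0,"az": 0,"gripper": 1},{"x": 1,"y": 10,"z": -29,"ax": 6,"ay": 0,"az": 0,"gripper": 1},{"x": 1,"y": 6,"z": -30,"ax": 6,"ay": 0,"az": 0,"gripper": 1}]}}

```text
clock: 5.73
position: [0.5412, -0.2471, 0.4082]
ee_rot: [0.179, 0.984, -0.003, 0.002]
ft_force: [1.0, 0.5, -2.7]
grip_width: 0.103
grasp_force: 59.2
```

Run:
```python
from h import *
from workcell import *
o=get_obs();print(o['position'],o['joint_pos'].round(2),o['grasp_force'])
plan(np.array([.59,.287,.40]),UP,20)
```

```text
[ 0.54120444 -0.24714721  0.40822731] [ 0.75  0.28 -0.53  1.22  0.14  1.68  1.47] 59.226492047309875
dist 536.4 ang 0.4 n 20
{'x': 7.1, 'y': 25.9, 'z': 0.3, 'ax': -0.0, 'ay': 0.0, 'az': -0.0}
{'x': 7.1, 'y': 25.9, 'z': 0.3, 'ax': -0.0, 'ay': 0.0, 'az': -0.0}
{'x': 7.1, 'y': 25.9, 'z': 0.3, 'ax': -0.0, 'ay': 0.0, 'az': -0.0}
{'x': 7.1, 'y': 25.9, 'z': 0.3, 'ax': -0.0, 'ay': 0.0, 'az': -0.0}
{'x': 7.1, 'y': 25.9, 'z': 0.3, 'ax': -0.0, 'ay': 0.0, 'az': -0.0}
{'x': 7.1, 'y': 25.9, 'z': 0.3, 'ax': -0.0, 'ay': 0.0, 'az': -0.0}
{'x': 7.1, 'y': 25.9, 'z': 0.3, 'ax': -0.0, 'ay': 0.0, 'az': -0.0}
{'x': 7.1, 'y': 25.9, 'z': 0.3, 'ax': -0.0, 'ay': 0.0, 'az': -0.0}
{'x': 7.1, 'y': 25.9, 'z': 0.3, 'ax': -0.0, 'ay': 0.0, 'az': -0.0}
{'x': 7.1, 'y': 25.9, 'z': 0.3, 'ax': -0.0, 'ay': 0.0, 'az': -0.0}
{'x': 7.1, 'y': 25.9, 'z': 0.3, 'ax': -0.0, 'ay': 0.0, 'az': -0.0}
{'x': 7.1, 'y': 25.9, 'z': 0.3, 'ax': -0.0, 'ay': 0.0, 'az': -0.0}
{'x': 7.1, 'y': 25.9, 'z': 0.3, 'ax': -0.0, 'ay': 0.0, 'az': -0.0}
{'x': 7.1, 'y': 25.9, 'z': 0.3, 'ax': -0.0, 'ay': 0.0, 'az': -0.0}
{'x': 7.1, 'y': 25.9, 'z': 0.3, 'ax': -0.0, 'ay': 0.0, 'az': -0.0}
{'x': 7.1, 'y': 25.9, 'z': 0.3, 'ax': -0.0, 'ay': 0.0, 'az': -0.0}
{'x': 7.1, 'y': 25.9, 'z': 0.3, 'ax': -0.0, 'ay': 0.0, 'az': -0.0}
{'x': 7.1, 'y': 25.9, 'z': 0.3, 'ax': -0.0, 'ay': 0.0, 'az': -0.0}
{'x': 7.1, 'y': 25.9, 'z': 0.3, 'ax': -0.0, 'ay': 0.0, 'az': -0.0}
{'x': 7.1, 'y': 25.9, 'z': 0.3, 'ax': -0.0, 'ay': 0.0, 'az': -0.0}
```

Emit:
{"fn": "apply_moves", "kwargs": {"rows": [{"x": 7,"y": 20,"z": 0,"ax": 0,"ay": 0,"az": 0,"gripper": 1},{"x": 7,"y": 26,"z": 0,"ax": 0,"ay": 0,"az": 0,"gripper": 1},{"x": 7,"y": 26,"z": 0,"ax": 0,"ay": 0,"az": 0,"gripper": 1},{"x": 7,"y": 26,"z": 0,"ax": 0,"ay": 0,"az": 0,"gripper": 1},{"x": 7,"y": 26,"z": 0,"ax": 0,"ay": 0,"az": 0,"gripper": 1}]}}

```text
clock: 6.15
position: [0.5519, -0.1177, 0.4054]
ee_rot: [0.178, 0.984, -0.0, 0.001]
ft_force: [0.1, 0.2, -1.0]
grip_width: 0.099
grasp_force: 59.2
```

Emit:
{"fn": "apply_moves", "kwargs": {"rows": [{"x": 7,"y": 26,"z": 0,"ax": 0,"ay": 0,"az": 0,"gripper": 1},{"x": 7,"y": 26,"z": 0,"ax": 0,"ay": 0,"az": 0,"gripper": 1},{"x": 7,"y": 26,"z": 0,"ax": 0,"ay": 0,"az": 0,"gripper": 1},{"x": 7,"y": 26,"z": 0,"ax": 0,"ay": 0,"az": 0,"gripper": 1},{"x": 7,"y": 26,"z": 0,"ax": 0,"ay": 0,"az": 0,"gripper": 1}]}}

```text
clock: 6.57
position: [0.5646, 0.0162, 0.4054]
ee_rot: [0.178, 0.984, -0.0, 0.001]
ft_force: [0.3, -0.1, -0.1]
grip_width: 0.104
grasp_force: 59.2
```

Emit:
{"fn": "apply_moves", "kwargs": {"rows": [{"x": 7,"y": 26,"z": 0,"ax": 0,"ay": 0,"az": 0,"gripper": 1},{"x": 7,"y": 26,"z": 0,"ax": 0,"ay": 0,"az": 0,"gripper": 1},{"x": 7,"y": 26,"z": 0,"ax": 0,"ay": 0,"az": 0,"gripper": 1},{"x": 7,"y": 26,"z": 0,"ax": 0,"ay": 0,"az": 0,"gripper": 1},{"x": 7,"y": 26,"z": 0,"ax": 0,"ay": 0,"az": 0,"gripper": 1}]}}

```text
clock: 6.98
position: [0.5775, 0.1501, 0.4053]
ee_rot: [0.178, 0.984, -0.0, 0.001]
ft_force: [0.0, -0.1, -1.0]
grip_width: 0.103
grasp_force: 59.2
```

Emit:
{"fn": "apply_moves", "kwargs": {"rows": [{"x": 7,"y": 26,"z": 5,"ax": 0,"ay": 0,"az": 0,"gripper": 1},{"x": 7,"y": 26,"z": 10,"ax": 0,"ay": 0,"az": 0,"gripper": 1},{"x": 7,"y": 26,"z": 20,"ax": 0,"ay": 0,"az": 0,"gripper": 1},{"x": 7,"y": 26,"z": 20,"ax": 0,"ay": 0,"az": 0,"gripper": 1},{"x": 7,"y": 26,"z": 20,"ax": 0,"ay": 0,"az": 0,"gripper": 1}]}}

```text
clock: 7.4
position: [0.5906, 0.2841, 0.3294]
ee_rot: [0.178, 0.984, -0.0, 0.001]
ft_force: [0.3, -0.3, -0.7]
grip_width: 0.098
grasp_force: 59.2
```

Run:
```python
from h import *
from workcell import *
o=get_obs();print(o['position'],o['joint_pos'].round(2),o['grasp_force'],o['ft_force'])
plan(np.array([.592,.287,.12]),UP,8)
```

```text
[0.5905659  0.28406652 0.3293888 ] [-0.02  0.47 -0.76  1.19  0.32  1.59  0.5 ] 59.244396686553955 [ 0.30029995 -0.30410871 -0.72103938]
dist 209.4 ang 0.1 n 8
{'x': 0.0, 'y': 0.4, 'z': 26.2, 'ax': -0.0, 'ay': 0.0, 'az': -0.0}
{'x': 0.0, 'y': 0.4, 'z': 26.2, 'ax': -0.0, 'ay': 0.0, 'az': -0.0}
{'x': 0.0, 'y': 0.4, 'z': 26.2, 'ax': -0.0, 'ay': 0.0, 'az': -0.0}
{'x': 0.0, 'y': 0.4, 'z': 26.2, 'ax': -0.0, 'ay': 0.0, 'az': -0.0}
{'x': 0.0, 'y': 0.4, 'z': 26.2, 'ax': -0.0, 'ay': 0.0, 'az': -0.0}
{'x': 0.0, 'y': 0.4, 'z': 26.2, 'ax': -0.0, 'ay': 0.0, 'az': -0.0}
{'x': 0.0, 'y': 0.4, 'z': 26.2, 'ax': -0.0, 'ay': 0.0, 'az': -0.0}
{'x': 0.0, 'y': 0.4, 'z': 26.2, 'ax': -0.0, 'ay': 0.0, 'az': -0.0}
```

Emit:
{"fn": "apply_moves", "kwargs": {"rows": [{"x": 0,"y": 1,"z": 30,"ax": 0,"ay": 0,"az": 0,"gripper": 1},{"x": 0,"y": 1,"z": 40,"ax": 0,"ay": 0,"az": 0,"gripper": 1},{"x": 0,"y": 1,"z": 40,"ax": 0,"ay": 0,"az": 0,"gripper": 1},{"x": 0,"y": 0,"z": 40,"ax": 0,"ay": 0,"az": 0,"gripper": 1},{"x": 0,"y": 0,"z": 40,"ax": 0,"ay": 0,"az": 0,"gripper": 1}]}}

```text
clock: 7.82
position: [0.5916, 0.2853, 0.1385]
ee_rot: [0.178, 0.984, -0.0, 0.001]
ft_force: [0.9, -0.1, -1.5]
grip_width: 0.104
grasp_force: 59.4
```

Emit:
{"fn": "apply_moves", "kwargs": {"rows": [{"x": 0,"y": 0,"z": 20,"ax": 0,"ay": 0,"az": 0,"gripper": 1},{"x": 0,"y": 0,"z": 0,"ax": 0,"ay": 0,"az": 0,"gripper": 1},{"x": 0,"y": 0,"z": 0,"ax": 0,"ay": 0,"az": 0,"gripper": 1}]}}

```text
clock: 8.07
position: [0.5918, 0.2851, 0.1201]
ee_rot: [0.178, 0.984, -0.001, 0.0]
ft_force: [-0.0, 0.2, -0.1]
grip_width: 0.101
grasp_force: 59.2
```

```bash
cat > v.py <<'E'
import sys
from h import *
from workcell import *
k=sys.argv[1]
for n in("scene","top"):
    c=camera(n);np.savez(f'{n}{k}.npz',**c)
o=get_obs();print(o['position'],o['joint_pos'].round(2),o['grasp_force'])
t,s=load('top',k)['color'],load('scene',k)['color']
c=np.zeros((480,800,3),np.uint8)
a=cv2.resize(t[165:290,180:300],None,fx=3.2,fy=3.2,interpolation=2);b=cv2.resize(s[165:280,325:455],None,fx=3.1,fy=3.1,interpolation=2)
c[:a.shape[0],:a.shape[1]]=a;c[:b.shape[0],390:390+b.shape[1]]=b;cv2.imwrite(f'pics/v{k}.png',c[:,:,::-1])
E
python3 v.py 4
```

```text
[0.59324032 0.28606165 0.12284797] [-0.01  0.59 -0.72  1.48  0.4   1.22  0.43] 59.20914888381958
```

View pics/v4.png

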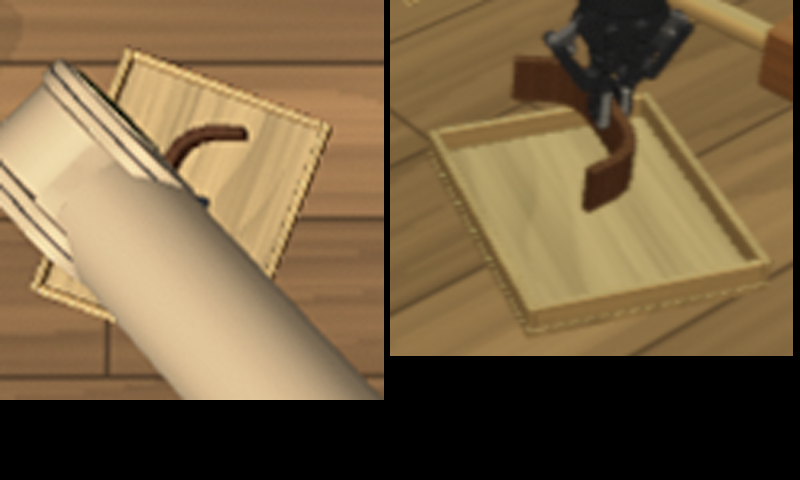

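The handle hangs level over the tray, near leg tip at scene crop (605,195) and the crown at (620,140), with its outline inside the walls. I'll lower it, then feel for the floor.

Emit:
{"fn": "apply_moves", "kwargs": {"rows": [{"x": 0,"y": 0,"z": 20,"ax": 0,"ay": 0,"az": 0,"gripper": 1},{"x": 0,"y": 0,"z": 20,"ax": 0,"ay": 0,"az": 0,"gripper": 1},{"x": 0,"y": 0,"z": 16,"ax": 0,"ay": 0,"az": 0,"gripper": 1},{"x": 0,"y": 0,"z": 12,"ax": 0,"ay": 0,"az": 0,"gripper": 1},{"x": 0,"y": 0,"z": 4,"ax": 0,"ay": 0,"az": 0,"gripper": 1}]}}

```text
clock: 8.58
position: [0.5928, 0.2851, 0.0484]
ee_rot: [0.179, 0.984, -0.0, 0.001]
ft_force: [-0.5, -0.6, -1.9]
grip_width: 0.105
grasp_force: 59.3
```

Emit:
{"fn": "apply_moves", "kwargs": {"rows": [{"x": 0,"y": 0,"z": 2,"ax": 0,"ay": 0,"az": 0,"gripper": 1},{"x": 0,"y": 0,"z": 2,"ax": 0,"ay": 0,"az": 0,"gripper": 1},{"x": 0,"y": 0,"z": 0,"ax": 0,"ay": 0,"az": 0,"gripper": 1}]}}

```text
clock: 8.83
position: [0.5932, 0.2854, 0.0455]
ee_rot: [0.179, 0.984, 0.0, 0.002]
ft_force: [0.3, 0.2, -1.1]
grip_width: 0.101
grasp_force: 59.3
```

Emit:
{"fn": "apply_moves", "kwargs": {"rows": [{"x": 0,"y": 0,"z": 1.5,"ax": 0,"ay": 0,"az": 0,"gripper": 1},{"x": 0,"y": 0,"z": 1.5,"ax": 0,"ay": 0,"az": 0,"gripper": 1},{"x": 0,"y": 0,"z": 0,"ax": 0,"ay": 0,"az": 0,"gripper": 1}]}}

```text
clock: 9.08
position: [0.5927, 0.2851, 0.0417]
ee_rot: [0.179, 0.984, -0.0, 0.001]
ft_force: [0.4, -0.2, -1.0]
grip_width: 0.098
grasp_force: 59.3
```

Emit:
{"fn": "apply_moves", "kwargs": {"rows": [{"x": 0,"y": 0,"z": 1,"ax": 0,"ay": 0,"az": 0,"gripper": 1},{"x": 0,"y": 0,"z": 0,"ax": 0,"ay": 0,"az": 0,"gripper": 1}]}}

```text
clock: 9.25
position: [0.5927, 0.2851, 0.0405]
ee_rot: [0.179, 0.984, -0.0, 0.001]
ft_force: [-0.3, -0.3, -2.4]
grip_width: 0.104
grasp_force: 59.3
```

Emit:
{"fn": "apply_moves", "kwargs": {"rows": [{"x": 0,"y": 0,"z": 1,"ax": 0,"ay": 0,"az": 0,"gripper": 1},{"x": 0,"y": 0,"z": 0,"ax": 0,"ay": 0,"az": 0,"gripper": 1}]}}

```text
clock: 9.42
position: [0.5928, 0.2851, 0.0404]
ee_rot: [0.179, 0.984, -0.0, 0.001]
ft_force: [-3.3, -2.3, 7.3]
grip_width: 0.098
grasp_force: 60.4
```

The tool met the floor at TCP z ≈ 0.040, as predicted. I'll ease the grip so the handle seats, then open.

Emit:
{"fn": "apply_moves", "kwargs": {"rows": [{"x": 0,"y": 0,"z": 0,"ax": 0,"ay": 0,"az": 0,"gripper": 1},{"x": 0,"y": 0,"z": 0,"ax": 0,"ay": 0,"az": 0,"gripper": 1},{"x": 0,"y": 0,"z": 0,"ax": 0,"ay": 0,"az": 0,"gripper": 1}], "newtons": 20}}

```text
clock: 9.67
position: [0.5928, 0.2851, 0.0404]
ee_rot: [0.179, 0.984, -0.0, 0.001]
ft_force: [-3.1, -2.7, 6.6]
grip_width: 0.101
grasp_force: 60.4
```

Emit:
{"fn": "apply_moves", "kwargs": {"rows": [{"x": 0,"y": 0,"z": 0,"ax": 0,"ay": 0,"az": 0,"gripper": 0.87},{"x": 0,"y": 0,"z": 0,"ax": 0,"ay": 0,"az": 0,"gripper": 0.84},{"x": 0,"y": 0,"z": 0,"ax": 0,"ay": 0,"az": 0,"gripper": 0.78},{"x": 0,"y": 0,"z": 0,"ax": 0,"ay": 0,"az": 0,"gripper": 0.7},{"x": 0,"y": 0,"z": 0,"ax": 0,"ay": 0,"az": 0,"gripper": 0.6}]}}

```text
clock: 10.08
position: [0.5927, 0.2851, 0.0395]
ee_rot: [0.179, 0.984, -0.0, 0.001]
ft_force: [0.8, 0.8, 0.3]
grip_width: 0.396
grasp_force: 0.0
```

Emit:
{"fn": "apply_moves", "kwargs": {"rows": [{"x": 0,"y": 0,"z": -5,"ax": 0,"ay": 0,"az": 0,"gripper": 0.55},{"x": 0,"y": 0,"z": -10,"ax": 0,"ay": 0,"az": 0,"gripper": 0.55},{"x": 0,"y": 0,"z": -15,"ax": 0,"ay": 0,"az": 0,"gripper": 0.55},{"x": 0,"y": 0,"z": -25,"ax": 0,"ay": 0,"az": 0,"gripper": 0.55},{"x": 0,"y": 0,"z": -30,"ax": 0,"ay": 0,"az": 0,"gripper": 0.55}]}}

```text
clock: 10.5
position: [0.5919, 0.2849, 0.1257]
ee_rot: [0.178, 0.984, -0.001, 0.0]
ft_force: [0.5, 0.0, -0.3]
grip_width: 0.442
grasp_force: 0.0
```

Emit:
{"fn": "apply_moves", "kwargs": {"rows": [{"x": 0,"y": 0,"z": -40,"ax": 0,"ay": 0,"az": 0,"gripper": 0.5},{"x": 0,"y": 0,"z": -40,"ax": 0,"ay": 0,"az": 0,"gripper": 0.5},{"x": 0,"y": 0,"z": -40,"ax": 0,"ay": 0,"az": 0,"gripper": 0.5},{"x": 0,"y": 0,"z": -40,"ax": 0,"ay": 0,"az": 0,"gripper": 0.5},{"x": 0,"y": 0,"z": -20,"ax": 0,"ay": 0,"az": 0,"gripper": 0.5}]}}

```text
clock: 10.92
position: [0.5923, 0.2863, 0.3123]
ee_rot: [0.178, 0.984, 0.002, 0.004]
ft_force: [0.0, 0.8, 0.4]
grip_width: 0.502
grasp_force: 0.0
```

```bash
python3 v.py 5
```

```text
[0.59274594 0.28667364 0.31148359] [-0.01  0.48 -0.76  1.23  0.32  1.55  0.49] 0.0
```

View pics/v5.png

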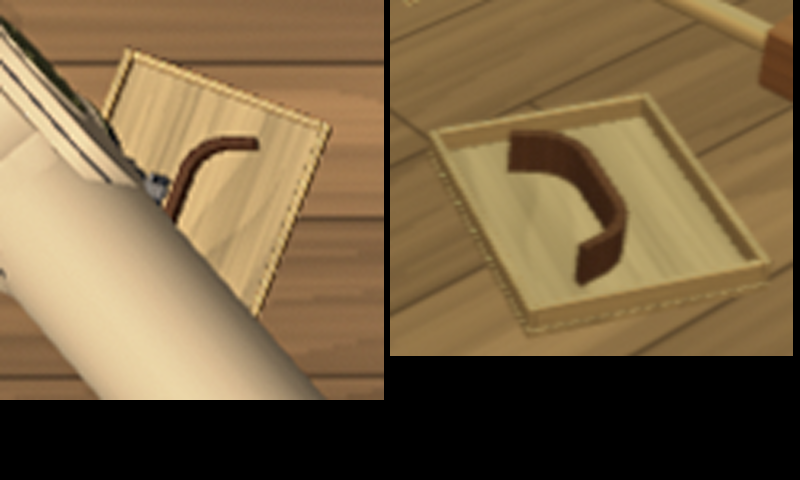

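The handle stands upright on its lower edge on the tray floor (scene crop (510,150) to (590,270)), clear of the walls, and the hand is 0.27 m above it. I'm handing in.

```bash
python3 -c "
from workcell import *
print(hand_in())"
```

```text
the job is handed in; nothing more can be done
None
```

I drew the largest handle out of the form and stood it on its lower edge on the tray floor; the hand is clear, no move touched the bowl, mallet or jar, and the job is handed in at about 11 s (result not shown).

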